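# Index the dish carousel to the empty dish

### The job

The dish under the feed funnel has its seeds: push the latch lever out of the way by its knob, turn the dish carousel by pushing on its spokes with the closed fingertips until the empty dish (the one without seeds) stands centred under the funnel, then push the latch fully home again so that its fork locks the spoke end in front of it. Turn gently, nothing is to be gripped or lifted; do not touch the dishes, leave them in their seats, and do not disturb the things standing round the carousel.

Things in the scene. Friction and masses are not known exactly. Their poses are not given: they have to be found in the camera images.
- stand: Fixed grey cast stand of the carousel, foot 132 mm wide. Origin on the desk under the carousel's vertical axis, z up, x pointing away from the robot (yaw within 0.3 rad), y to its left. In this frame the feed funnel lies towards -y and the latch towards +y. Ears of the foot carry the latch post and the funnel column (14 mm rod at x 0, y -132 mm, 170 mm tall).
- spout (a point): Lower end of the white feed funnel's stem, 55 mm from the carousel axis (stand x 0, y -55, z 102 mm). The funnel is 69 mm wide at its rim, whose top is 159 mm above the desk.
- hub (a point): Top centre of the carousel's 31 mm wide hub, on its turning axis, 101 mm above the desk. The carousel is an aluminium plate 184 mm across, top 70 mm above the desk, with three round dish seats (rims 69 mm wide, 4 mm high, centres 55 mm from the axis, 120 deg apart) and three level spokes half-way between the seats.
- carousel (a joint): Turning angle of the carousel (rad): 0 at the start, positive anticlockwise from above, no end stops; it stays where left (friction 0.06 N m). At 0, and every 2.0944 rad (120 deg) from there, one seat is exactly under the spout and one spoke points into the latch fork (stand +y). Above 2.5 rad/s the seeds would be thrown about.
- spoke_tip0 (a point): Outer end of one spoke, on its axis: a level round steel bar 10 mm thick, from the hub out to 102 mm from the axis (10 mm past the plate's edge), centre 86 mm above the desk, so 11 mm of free air under it above the plate. This is the spoke that lies in the latch fork at the start.
- spoke_tip1 (a point): Outer end of the second spoke, same shape, 120 deg clockwise from spoke_tip0 seen from above.
- spoke_tip2 (a point): Outer end of the third spoke, same shape, 120 deg anticlockwise from spoke_tip0 seen from above.
- latch (a joint): Latch lever angle (rad): 0 fully home (stop), grows as its knob is pushed away from the hub (anticlockwise from above) to the stop at 0.8; stays where left (0.06 N m). Flat steel lever, 82 to 90 mm above the desk. Its fork, 14 mm wide inside with flared mouth, locks a spoke's end; it jams unless the spoke points at it within about 3 deg. Clear of the spokes above 0.45.
- latch_pivot (a point): Axis of the latch lever's post: stand x -62, y 100 mm; given at 90 mm above the desk. Boss 24 mm wide, top of the pivot screw 98 mm above the desk.
- latch_knob (a point): Centre of the upright black knob at the free end of the latch lever, 17 mm thick and 39 mm tall (92 to 131 mm above the desk), given at 112 mm above the desk; 125 mm from the pivot; when home at stand x 62, y 117 mm.
- dish_empty: The clear round dish without seeds, 60 mm wide, 13 mm tall, lying loose in a seat; origin at the centre of its underside, 70 mm above the desk. At the start it is in one of the two seats that are not under the spout.
- dish_filled: Clear round dish, same size, with dark seeds in it; under the spout at the start. Origin at the centre of its underside.
- dish_seeds: Clear round dish, same size, with dark seeds in it, in the remaining seat. Origin at the centre of its underside.
- carton_low: Bystander: small card box 42x66x38 mm near the funnel column, nearer to the robot. Origin at the centre of its underside.
- seed_jar: Bystander: capped jar of seed, 48 mm wide, 67 mm tall, beyond the funnel column. Origin at the centre of its underside.
- weight_large: Bystander: brass weight 23 mm wide, 37 mm tall, standing outside the latch. Origin at the centre of its underside.
- weight_small: Bystander: brass weight 19 mm wide, 30 mm tall, standing outside the latch. Origin at the centre of its underside.
- carton_tall: Bystander: small card box 40x60x52 mm at the left end of the desk. Origin at the centre of its underside.
- glue: Bystander: glue stick 25 mm wide, 90 mm tall, behind, between the two white and grey instruments. Origin at the centre of its underside.
There are look-alikes about, which are no part of the job. Leave any blue look-alike of the dish_filled alone.

How it is judged:
On the way, in this order (a step that is already met when the one before it is completed fails the run):
1. the latch is swung clear of the spokes (above 0.4 rad), the filled dish still under the spout (value of joint latch above 0.4 rad and horizontal distance between dish_filled and spout below 0.012 m), for 0.1 s.
2. with the latch still out, the empty dish is brought under the spout (within 12 mm) (horizontal distance between dish_empty and spout below 0.012 m and value of joint latch above 0.1 rad), for 0.1 s.
At the end, for the whole second after the job is handed in: The empty dish stands in its seat centred within 7 mm under the funnel's stem, the latch is fully home (within 0.06 rad), with its fork over a spoke end, everything is at rest and all three dishes lie in their seats (within 6 mm of the seat circle, not raised 6 mm) (horizontal distance between dish_empty and spout below 0.007 m and value of joint latch below 0.06 rad and velocity of joint carousel between -0.05 and 0.05 rad/s and velocity of joint latch between -0.05 and 0.05 rad/s and height (world z) of each of dish_filled, dish_empty, dish_seeds below 0.076 m and horizontal distance between dish_filled and hub between 0.049 and 0.061 m and horizontal distance between dish_empty and hub between 0.049 and 0.061 m and horizontal distance between dish_seeds and hub between 0.049 and 0.061 m); the robot touches nothing.
It fails at once if a dish is lifted or pushed out of its seat (height (world z) of any of dish_filled, dish_empty, dish_seeds above 0.08 m or horizontal distance between any of dish_filled, dish_empty, dish_seeds and hub below 0.047 m or horizontal distance between any of dish_filled, dish_empty, dish_seeds and hub above 0.063 m).
It fails at once if the robot touches a dish (more than 0.5 N) (contact force between any of the fingers, the arm and dish_filled above 0.5 N or contact force between any of the fingers, the arm and dish_empty above 0.5 N or contact force between any of the fingers, the arm and dish_seeds above 0.5 N).
It fails at once if the carousel is spun faster than 2.5 rad/s (velocity of joint carousel above 2.5 rad/s or velocity of joint carousel below -2.5 rad/s).
It fails at once if a thing standing by is moved more than 20 mm (distance of any of carton_low, seed_jar, weight_large, weight_small, carton_tall, glue from where it was at the start of the episode above 0.02 m).
It also fails if it takes over 67 s, if anything falls off the work surface, if the arm or the gripper's body presses on something with over 40 N, if the wrist force passes 120 N, or if a joint passes its speed limit or range.

### The arm

A 6-joint arm with a two-finger parallel gripper is mounted at the origin on a cart in front of the work surface, level with it; the furniture and walls round the work are solid. World frame = base frame: x ahead of the robot, y to its left, z up, the work surface at z = 0. Lengths are in m, angles in rad, forces in N, time in s.
With the tool pointing down it reaches from about 0.35 to 0.725 m from the base axis. Payload 4.3 kg.
Tool frame: the origin (TCP) lies at the very end of the fingers, on their centre line; the grasp point (between the pads) lies 19 mm behind it (env.grasp_offset is the distance from the TCP to the grasp point, in m); z points along the fingers, y is the line along which they close (so a half turn about z gives the same grasp; the last joint's range is limited). The gripper opens to 85 mm and grips with 20 to 120 N. Pads are 22 mm wide; open, the fingers measure 114 mm over their backs; the gripper's body (76 mm by 85 mm) begins 54 mm behind the grasp point. The pads swing forward as they close: fully open they stand 13 mm farther back than shut.
Start: joints at [-1.28, 0.377, 0.081, 1.274, 0, 1.46], TCP at [0.224, -0.529, 0.231] pointing down, gripper open.
Joint ranges: [-2.72, 2.72], [-0.84, 1.66], [-1.02, 1.22], [-1.77, 2.12], [-1.37, 1.28], [-3.14, 3.14]. Speed limits (rad/s): [2.57, 2.57, 3.14, 3.14, 3.14, 3.14].

### API

Orientations are given as a unit quaternion [w, x, y, z].
In Python, from plant import env gives the robot as it stands.
- The arm moves only by the tool servo_tool, never from a script. Its argument "deltas" is a list of rows, each an object of numbers: "dx", "dy", "dz": the shift along the tool's x, y, z as a fraction of full scale; "spin": the turn about the tool's z as a fraction of full scale. In form: [{"dx": .., "dy": .., "dz": .., "spin": ..}, ...]. A call has 1 to 8 rows; each row shifts and turns the commanded pose from where the row before left it, along the tool's axes as they then stand; what a row does not reach is not made up. Full scale, the value 1, is 0.2 m for a shift and 360 degrees for a turn. A row lasts 1/12 s, in which the tool goes at most 41.7 mm and 7.16 degrees, less where a joint would pass 70% of its speed; a pose out of reach is approached as far as the arm can. A call with a number of a shift or a turn outside -1 to 1 is refused whole. A call with a gripper value outside its range is refused whole. "claw" is the opening, from -1 (shut) to 1 (fully open), set as the call begins (left out, the last holds). The fingers move at their own pace and stop on an object; "grip_force" is the grip in N (left out, the last holds). Time passes only in rows, so rows that do not move let the fingers close. It gives the time, the measured TCP pose, the force, the opening and the grip force at its end, in the units of the state.
- env.sense(): the state, without advancing time (a new reading comes with each control period).
- env.read_camera(name): name is "scene" or "top" or "wrist"; returns the picture (400x640x3 uint8, blue, green, red); there is no depth.
- env.camera_model(name): a dict with "camera_matrix" (3x3 intrinsics, pixels), "world_from_camera" (4x4, takes a point from camera to world coordinates). Camera axes: x right, y up, looking along -z (the intrinsics and any distortion apply to the point x, -y, -z); pixel columns grow to the right and rows downward; lengths in m; the calibration is good to about 2 mm. A picture is of the moment at which its call begins: read the wrist's pose just before it. camera_model takes no time and is no camera call; for the wrist camera it gives the pose at the moment of the call.
- env.sign_off(): hands the job in; it is judged then, once.
Trained networks look in the newest picture that a camera, given by its name, has taken for a name from the list of things; names that differ only in an ending like _2 or _b are one class to them, and where a whole thing is asked for, a point or a joint stands for the part that bears it (a point fixed in the world has none). Each returns a list of dicts, best first, with "conf" (0 to 1); they miss things now and then, are a little off and sometimes report something else, mostly with a low value. They report only what shows in the picture. A call takes as long as a camera call. They do not tell look-alikes from the thing itself.
- env.search_frame(label, camera): "location" ([column, row] in pixels, amid what is visible of it).
- env.place_of(label, camera): "location" ([column, row] in pixels: a listed point, or the origin of a listed thing).
The state is a dict: "time_s": time; "joint_pos": joint angles; "qd": joint speeds; "joint_torque": joint torques, N m; "tcp_pos": TCP position; "tool_rot": TCP orientation; "force": force on the tool from outside, world axes, zero at the start; "ft_torque": the same for the moment, N m; "opening": opening from 0.0 (shut) to 1.0 (fully open); "finger_force": force on a finger pad.
Only numpy, scipy, OpenCV 4.12 (cv2) and the standard library are available. Lean on these libraries where they do the work, as an engineer would, in place of code of your own. Each camera call takes 0.05 s, during which the arm holds its last target. There are 200 camera calls.

## Working session

There is one attempt and no reset: what is moved stays moved. The work goes in short steps, Python scripts to look and compute and a tool call to move; the robot and the scene stay as the last step left them, time stands still between calls to the robot, and variables do not carry over. Pictures are saved under pics/ and viewed, at most 10 in all, crops included, and the job is handed in when it is done.

Besides the shell and the picture viewer there is one more tool, called after ">>>" as a command line: name --argument value ..., lists and objects as JSON in quotes. servo_tool: Moves the arm, as the interface text tells. Its arguments: {"type":"object","properties":{"deltas":{"type":"array","items":{"type":"object","properties":{"dx":{"type":"number","minimum":-1,"maximum":1},"dy":{"type":"number","minimum":-1,"maximum":1},"dz":{"type":"number","minimum":-1,"maximum":1},"spin":{"type":"number","minimum":-1,"maximum":1}}}},"claw":{"type":"number"},"grip_force":{"type":"number"}},"required":["deltas"]}

```bash
mkdir -p pics
cat > h.py <<'E'
import numpy as np, cv2
from plant import env
def snap(c,f):
    im=env.read_camera(c); cv2.imwrite('pics/'+f,im); return im
def ray(c,px):
    m=env.camera_model(c);K=np.array(m["camera_matrix"]);T=np.array(m["world_from_camera"])
    d=m.get("distortion"); 
    p=cv2.undistortPoints(np.array([[px]],float),K,None if d is None else np.array(d,float))[0,0]
    return T[:3,3],T[:3,:3]@np.array([p[0],-p[1],-1])
def at(c,px,z):
    o,d=ray(c,px); return (o+d*(z-o[2])/d[2])
def proj(c,P):
    m=env.camera_model(c);K=np.array(m["camera_matrix"]);T=np.array(m["world_from_camera"])
    q=T[:3,:3].T@(np.array(P)-T[:3,3]); q=np.array([q[0],-q[1],-q[2]]); q=K@q; return q[:2]/q[2]
E
python3 - <<'E'
from h import *
for c in("top","scene"):
    snap(c,c+'0.png'); m=env.camera_model(c); print({k:v for k,v in m.items() if k not in("camera_matrix",)})
    for l,z in dict(hub=.101,spout=.102,spoke_tip0=.086,spoke_tip1=.086,spoke_tip2=.086,latch_pivot=.09,latch_knob=.112,dish_empty=.07,dish_filled=.07,dish_seeds=.07,weight_large=0,weight_small=0,carton_tall=0,carton_low=0,seed_jar=0,glue=0,stand=0).items():
        for r in env.place_of(l,c)[:3]:
            if r["conf"]>.2: print(c,l,round(r["conf"],2),np.round(r["location"]),np.round(at(c,r["location"],z),3)[:2])
print(env.sense())
E
```

```text
{'world_from_camera': array([[ 0.02067183,  0.99424696, -0.10509835,  0.39850072],
       [-0.9997604 ,  0.02131369,  0.00498763,  0.00965832],
       [ 0.00719897,  0.10497006,  0.99444933,  1.03563579],
       [ 0.        ,  0.        ,  0.        ,  1.        ]])}
top hub 0.88 [344. 203.] [ 0.485 -0.058]
top hub 0.29 [276. 209.] [0.467 0.114]
top spout 0.93 [366. 209.] [ 0.471 -0.114]
top spout 0.56 [303. 167.] [0.577 0.048]
top spoke_tip0 0.96 [305. 191.] [0.516 0.041]
top spoke_tip0 0.81 [370. 178.] [ 0.555 -0.127]
top spoke_tip0 0.73 [353. 245.] [ 0.379 -0.085]
top spoke_tip1 0.96 [305. 191.] [0.516 0.041]
top spoke_tip1 0.81 [370. 178.] [ 0.555 -0.127]
top spoke_tip1 0.73 [353. 245.] [ 0.379 -0.085]
top spoke_tip2 0.96 [305. 191.] [0.516 0.041]
top spoke_tip2 0.81 [370. 178.] [ 0.555 -0.127]
top spoke_tip2 0.73 [353. 245.] [ 0.379 -0.085]
top latch_pivot 0.66 [298. 220.] [0.44  0.057]
top latch_pivot 0.36 [325. 220.] [ 0.441 -0.012]
top latch_knob 0.64 [306. 171.] [0.565 0.039]
top dish_empty 0.63 [326. 223.] [ 0.434 -0.013]
top dish_filled 0.64 [254. 224.] [0.428 0.176]
top d
[... 2100 characters left out ...]
oint_pos': array([-1.28027664e+00,  3.77330583e-01,  8.10266547e-02,  1.27438604e+00,
       -1.15628972e-05,  1.46050638e+00]), 'qd': array([-9.72872796e-04,  1.42383937e-03, -4.77178565e-05,  1.61442840e-03,
       -1.46464866e-04,  5.79492564e-04]), 'joint_torque': array([ 2.56156991e-04, -4.63508785e+01,  2.70150447e+01,  4.17743386e-04,
       -1.53765031e-04,  5.97125037e-06]), 'tcp_pos': array([ 0.22436751, -0.52947783,  0.23132223]), 'tool_rot': array([ 5.34854177e-05,  9.79986071e-01,  1.99066064e-01, -9.72082218e-07]), 'force': array([-0.18009805, -0.13958906,  0.02304971]), 'ft_torque': array([0.02897765, 0.02785964, 0.03537075]), 'finger_force': 0.0, 'opening': 1.003477821799757}
```

Run:
```python
import cv2
a=cv2.imread('pics/top0.png')[120:290,190:430]; cv2.imwrite('pics/topc.png',cv2.resize(a,None,fx=3.3,fy=3.3,interpolation=cv2.INTER_CUBIC))
a=cv2.imread('pics/scene0.png')[110:340,180:480]; cv2.imwrite('pics/scenec.png',cv2.resize(a,None,fx=2.6,fy=2.6,interpolation=cv2.INTER_CUBIC))
```

```text
(no output)
```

View pics/topc.png

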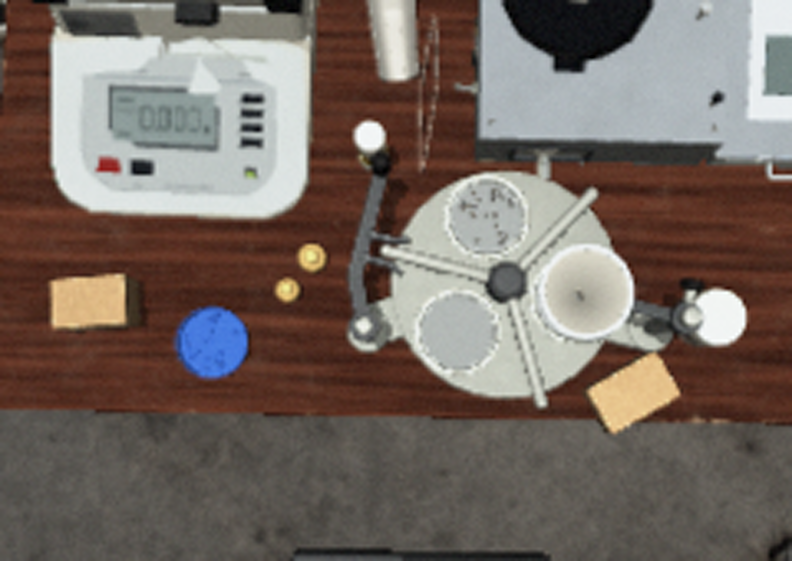

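View pics/scenec.png

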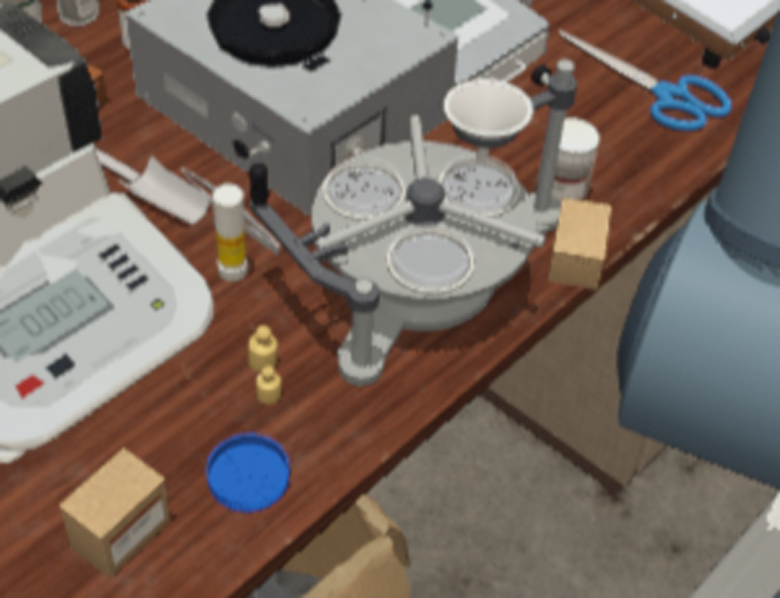

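```bash
cat >> h.py <<'E'
from scipy.optimize import least_squares
def S(p,q):
    c,s=np.cos(p[2]),np.sin(p[2]); return np.array([p[0]+c*q[0]-s*q[1],p[1]+s*q[0]+c*q[1],q[2]])
def sp(a,r=.102,z=.086): return (r*np.cos(a),r*np.sin(a),z)
def mv(x,y,z,yaw=None):
    "deltas (tool axes) from the present measured pose to x,y,z; yaw = direction of tool x"
    s=env.sense(); t=s["tcp_pos"]; q=s["tool_rot"]; y0=2*np.arctan2(q[2],q[1])
    d=np.array([x,y,z])-t; c,n=np.cos(y0),np.sin(y0)
    print("tool-axis d/0.2:",np.round([(c*d[0]+n*d[1])/.2,(n*d[0]-c*d[1])/.2,-d[2]/.2],4),"yaw0 %.3f"%y0, "" if yaw is None else "spin frac %.4f"%(-(yaw-y0)/(2*np.pi)))
E
python3 - <<'E'
from h import *
D=np.deg2rad
obs=[("top",(0,0,.101),(344,203)),("top",(0,-.055,.159),(367.5,208)),("top",sp(D(90)),(305,191)),("top",sp(D(-30)),(370,178)),("top",sp(D(210)),(353,245)),("top",(-.062,.1,.098),(302,218.5)),
("scene",(0,0,.101),(344,179)),("scene",sp(D(90)),(304,202)),("scene",sp(D(210)),(391,203)),("scene",sp(D(-30)),(340,156)),("scene",(-.062,.1,.098),(320.5,221)),("scene",(.062,.117,.131),(279.5,174.5)),("top",(.062,.117,.131),(305,168.5))]
f=lambda p:np.concatenate([proj(c,S(p,q))-np.array(u) for c,q,u in obs])
r=least_squares(f,[.485,-.06,-.26],loss="soft_l1");print(r.x);print(np.round(r.fun.reshape(-1,2),1).tolist())
p=r.x
for n,q in dict(spout=(0,-.055,.1),knob=(.062,.117,.112),piv=(-.062,.1,.09)).items(): print(n,S(p,q))
def tri(a,b):
    (o,d),(u,v)=ray("top",a),ray("scene",b); k=np.linalg.lstsq(np.stack([d,-v],1),u-o,rcond=None)[0]; return (o+k[0]*d+u+k[1]*v)/2,np.linalg.norm(o+k[0]*d-u-k[1]*v)
print("box",tri((335,168.5),(299,160)),"glue top",tri((302,161),(268,182)),"balance rt front",tri((284,184),(262,220)))
E
```

```text
[ 0.48125428 -0.05748814 -0.23039906]
[[-0.5, 1.5], [-0.1, 0.1], [0.2, 4.3], [-0.0, -0.6], [1.0, -2.0], [-2.3, -0.2], [0.8, 2.3], [-1.0, 2.8], [-1.0, -0.1], [0.2, -0.4], [0.4, -1.5], [1.0, -1.3], [0.0, -0.5]]
spout [ 0.46869414 -0.11103478  0.1       ]
knob [0.56833477 0.04226148 0.112     ]
piv [0.44372921 0.05402809 0.09      ]
box (array([ 0.57708505, -0.02878457,  0.11712036]), np.float64(0.014806042666765199)) glue top (array([0.59434831, 0.05292116, 0.09651404]), np.float64(0.0031291673686951616)) balance rt front (array([0.54403665, 0.10673929, 0.05816704]), np.float64(0.018522156905181622))
```

Candidates: the empty dish is the front-left seat (top px 326,223). The look-alikes are the far seat with seeds (333,188), the filled dish under the funnel (362,211) and the blue lid (254,224), which I leave alone. The crop shows the front-left one clear, so the carousel has to turn +120° anticlockwise.

>>> servo_tool --claw -1 --deltas '[{"spin":0.016,"dz":-0.05},{"spin":0.016,"dz":-0.05},{"spin":0.016},{"dx":0.121,"dy":-0.156},{"dx":0.121,"dy":-0.156},{"dx":0.121,"dy":-0.156},{"dx":0.121,"dy":-0.156},{"dx":0.121,"dy":-0.156}]'

```text
invalid input at $.deltas[0]: expected keys dx, dy, dz, spin
```

>>> servo_tool --deltas '[{"dx":0.121,"dy":-0.156},{"dx":0.121,"dy":-0.156},{"dx":0.121,"dy":-0.156},{"dx":0.121,"dy":-0.156},{"dx":0.121,"dy":-0.156},{"dx":0.121,"dy":-0.156},{},{}]'

```text
invalid input at $.deltas[0]: expected keys dx, dy, dz, spin
```

>>> servo_tool --claw -1 --deltas '[{"dx":0,"dy":0,"dz":-0.05,"spin":0.016},{"dx":0,"dy":0,"dz":-0.05,"spin":0.016},{"dx":0,"dy":0,"dz":0,"spin":0.016},{"dx":0.121,"dy":-0.156,"dz":0,"spin":0},{"dx":0.121,"dy":-0.156,"dz":0,"spin":0},{"dx":0.121,"dy":-0.156,"dz":0,"spin":0},{"dx":0.121,"dy":-0.156,"dz":0,"spin":0},{"dx":0.121,"dy":-0.156,"dz":0,"spin":0}]'

```text
time_s: 2.47
tcp_pos: [0.3299, -0.3607, 0.2514]
tool_rot: [0.0, 0.999, 0.049, 0.0]
force: [1.6, -0.4, 1.1]
opening: 0.002
finger_force: 0.0
```

>>> servo_tool --deltas '[{"dx":0.121,"dy":-0.156,"dz":0,"spin":0},{"dx":0.121,"dy":-0.156,"dz":0,"spin":0},{"dx":0.121,"dy":-0.156,"dz":0,"spin":0},{"dx":0.121,"dy":-0.156,"dz":0,"spin":0},{"dx":0.121,"dy":-0.156,"dz":0,"spin":0},{"dx":0.121,"dy":-0.156,"dz":0,"spin":0},{"dx":0,"dy":0,"dz":0,"spin":0},{"dx":0,"dy":0,"dz":0,"spin":0}]'

```text
time_s: 3.13
tcp_pos: [0.456, -0.1599, 0.2514]
tool_rot: [0.0, 0.999, 0.052, 0.0]
force: [-0.4, 0.0, -0.3]
opening: 0.002
finger_force: 0.0
```

Run:
```python
from h import *
s=env.sense(); print(s["time_s"],s["tcp_pos"],s["opening"]); mv(.47,.0,.26,.1)
print(env.camera_model("wrist"))
snap("wrist","w1.png")
p=[.4813,-.0575,-.2304]
for n,q in dict(knob=(.062,.117,.131),piv=(-.062,.1,.098),hub=(0,0,.101),t0=sp(np.pi/2),spouttip=(0,-.055,.159)).items(): print(n,proj("wrist",S(p,q)))
```

```text
3.1333 [ 0.45600117 -0.15988102  0.2513559 ] 0.002235185384055961
tool-axis d/0.2: [ 0.1525 -0.7878 -0.0432] yaw0 0.104 spin frac 0.0006
{'camera_matrix': array([[303.60020597,   0.        , 321.71537138],
       [  0.        , 303.60020597, 200.47120915],
       [  0.        ,   0.        ,   1.        ]]), 'world_from_camera': array([[ 1.03377173e-01,  9.58406206e-01,  2.66027639e-01,
         5.23784149e-01],
       [-9.94642201e-01,  9.95494010e-02,  2.78712952e-02,
        -1.53872072e-01],
       [ 2.29130254e-04, -2.67483572e-01,  9.63562394e-01,
         3.93381818e-01],
       [ 0.00000000e+00,  0.00000000e+00,  0.00000000e+00,
         1.00000000e+00]])}
knob [73.9053515  29.28996431]
piv [102.74734034 176.98056382]
hub [215.38231546 150.70661511]
t0 [118.32596905 114.69257653]
spouttip [258.74423677 181.68476495]
```

View pics/w1.png

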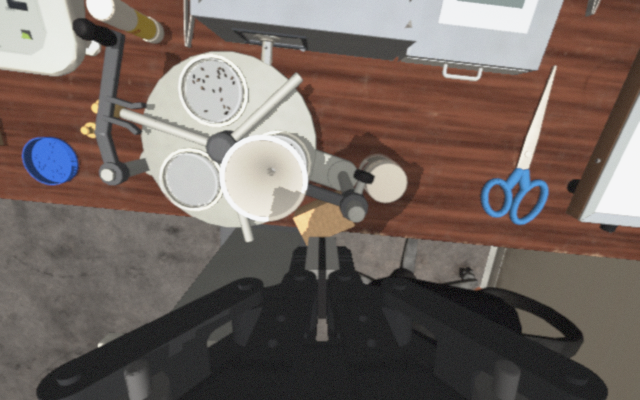

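The wrist view shows the knob top at (80,27), pivot screw (109,174), hub (219,147), spoke tip in the fork (122,114) and funnel rim centre (264,176). The empty dish is at (190,178). I'll refit the stand pose with these.

Run:
```python
from h import *
D=np.deg2rad
m=env.camera_model("wrist")
obs=[("wrist",(0,0,.101),(219,146)),("wrist",(0,-.055,.159),(264,176)),("wrist",sp(D(90)),(122,114)),("wrist",sp(D(-30)),(299,77)),("wrist",(-.062,.1,.098),(109,174)),("wrist",(.062,.117,.131),(80,27)),("wrist",(0,-.132,.17),(355,207)),
("top",(0,0,.101),(344,203)),("top",(0,-.055,.159),(367.5,208)),("top",sp(D(-30)),(370,178)),("top",sp(D(210)),(354,242)),("top",(-.062,.1,.098),(301.5,218.5)),("top",(.062,.117,.131),(305,168.5))]
f=lambda p:np.concatenate([(proj(c,S(p,q))-np.array(u))*(.4 if c=="wrist" else 1) for c,q,u in obs])
for o in (obs,):
    r=least_squares(f,[.485,-.06,-.26],loss="soft_l1");p=r.x;print(p);print(np.round(r.fun.reshape(-1,2),1).tolist())
for n,q in dict(knob=(.062,.117,.112),piv=(-.062,.1,.09)).items(): print(n,S(p,q))
print("glue",at("wrist",(97,8),.09))
```

```text
[ 0.48365995 -0.06029312 -0.22015693]
[[-0.3, 1.0], [-0.5, 1.0], [-0.4, -0.2], [-0.4, -1.1], [-1.2, 0.8], [-1.5, 0.3], [0.5, 2.1], [0.6, 0.6], [1.1, -1.1], [0.8, -1.8], [1.4, -0.1], [-0.6, -0.7], [0.8, -1.0]]
knob [0.56971425 0.04034315 0.112     ]
piv [0.44499471 0.05083294 0.09      ]
glue [0.59461258 0.05091188 0.09      ]
```

>>> servo_tool --deltas '[{"dx":0.117,"dy":-0.159,"dz":0,"spin":0},{"dx":0.117,"dy":-0.159,"dz":0,"spin":0},{"dx":0.117,"dy":-0.159,"dz":0,"spin":0},{"dx":0.117,"dy":-0.159,"dz":0,"spin":0},{"dx":0.117,"dy":-0.159,"dz":0,"spin":0},{"dx":0,"dy":0,"dz":0.1,"spin":0},{"dx":0,"dy":0,"dz":0.15,"spin":0},{"dx":0,"dy":0,"dz":0.15,"spin":0}]'

```text
time_s: 3.85
tcp_pos: [0.5573, 0.0068, 0.1713]
tool_rot: [0.001, 0.999, 0.049, 0.002]
force: [-0.2, 0.3, -0.3]
opening: -0.002
finger_force: 0.0
```

>>> servo_tool --deltas '[{"dx":0,"dy":0,"dz":0.15,"spin":0},{"dx":0,"dy":0,"dz":0.1,"spin":0},{"dx":0,"dy":0,"dz":0.095,"spin":0},{"dx":0,"dy":0,"dz":0,"spin":0},{"dx":0,"dy":0,"dz":0,"spin":0}]'

```text
time_s: 4.27
tcp_pos: [0.5547, 0.0067, 0.1016]
tool_rot: [-0.0, 0.999, 0.048, -0.001]
force: [0.1, 0.3, 0.5]
opening: 0.003
finger_force: 0.0
```

Run:
```python
from h import *
s=env.sense(); print(s["time_s"],s["tcp_pos"],s["force"])
pv=np.array([.445,.0508])
for a in (-14,-8,0,8,16,20,24): 
    x=pv+.116*np.array([np.cos(np.deg2rad(a)),np.sin(np.deg2rad(a))]); print(a,x); mv(*x,.102)
```

```text
4.2667 [0.55474499 0.00665013 0.10160257] [0.08165282 0.32311467 0.53052239]
-14 [0.5575543  0.02273706]
tool-axis d/0.2: [ 0.0217 -0.0787 -0.002 ] yaw0 0.097 
-8 [0.5598711  0.03465592]
tool-axis d/0.2: [ 0.039  -0.1369 -0.002 ] yaw0 0.097 
0 [0.561  0.0508]
tool-axis d/0.2: [ 0.0524 -0.2167 -0.002 ] yaw0 0.097 
8 [0.5598711  0.06694408]
tool-axis d/0.2: [ 0.0546 -0.2976 -0.002 ] yaw0 0.097 
16 [0.55650636 0.08277393]
tool-axis d/0.2: [ 0.0455 -0.378  -0.002 ] yaw0 0.097 
20 [0.55400434 0.09047434]
tool-axis d/0.2: [ 0.0368 -0.4175 -0.002 ] yaw0 0.097 
24 [0.55097127 0.09798145]
tool-axis d/0.2: [ 0.0253 -0.4563 -0.002 ] yaw0 0.097
```

>>> servo_tool --deltas '[{"dx":0.011,"dy":-0.04,"dz":0,"spin":0},{"dx":0.011,"dy":-0.039,"dz":0,"spin":0},{"dx":0.009,"dy":-0.029,"dz":0,"spin":0},{"dx":0.009,"dy":-0.029,"dz":0,"spin":0},{"dx":0.006,"dy":-0.04,"dz":0,"spin":0},{"dx":0.006,"dy":-0.04,"dz":0,"spin":0},{"dx":0.001,"dy":-0.04,"dz":0,"spin":0},{"dx":0,"dy":-0.04,"dz":0,"spin":0}]'

```text
time_s: 4.93
tcp_pos: [0.5606, 0.0694, 0.1023]
tool_rot: [0.0, 0.999, 0.05, 0.0]
force: [-0.3, -0.6, -0.0]
opening: -0.0
finger_force: 0.4
```

>>> servo_tool --deltas '[{"dx":-0.004,"dy":-0.04,"dz":0,"spin":0},{"dx":-0.005,"dy":-0.04,"dz":0,"spin":0},{"dx":-0.009,"dy":-0.04,"dz":0,"spin":0},{"dx":0,"dy":0,"dz":0,"spin":0},{"dx":0,"dy":0,"dz":0,"spin":0}]'

```text
time_s: 5.35
tcp_pos: [0.5546, 0.0925, 0.1024]
tool_rot: [-0.0, 0.999, 0.05, 0.0]
force: [0.2, 0.0, 0.3]
opening: 0.002
finger_force: 0.0
```

Run:
```python
from h import *
s=env.sense(); print(s["time_s"],s["tcp_pos"],s["force"])
im=snap("scene","s2.png");cv2.imwrite('pics/s2c.png',cv2.resize(im[130:330,200:440],None,fx=3,fy=3))
for z in(.112,):
  for c in("top","scene"): print([(r["conf"],at(c,r["location"],z)) for r in (snap(c,"x.png"),env.place_of("latch_knob",c))[1][:2]])
```

```text
5.35 [0.55459366 0.09253156 0.10235363] [0.21183515 0.04211787 0.25509455]
[]
[(0.58, array([0.56009241, 0.11269962, 0.112     ]))]
```

View pics/s2c.png

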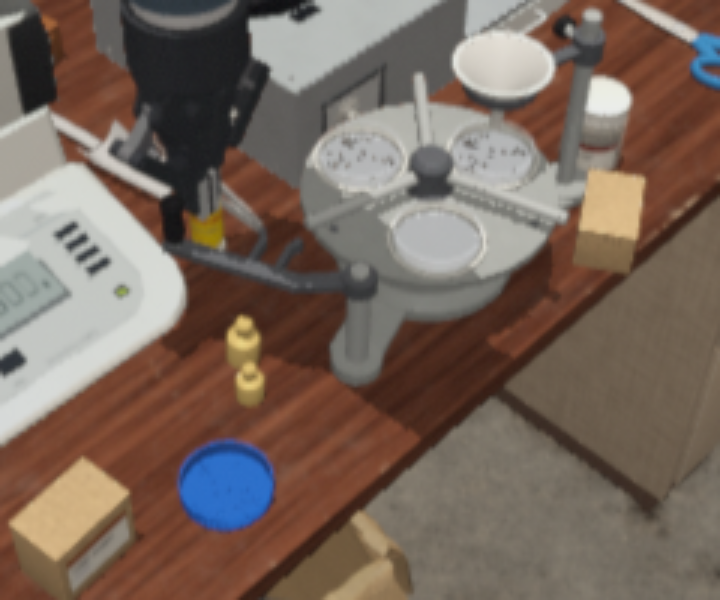

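The knob is at 33° (0.58 rad), so the latch is clear of the spokes and nothing else has moved. Next I lift, turn the tool and go to the clockwise side of spoke 0.

>>> servo_tool --deltas '[{"dx":0,"dy":0.05,"dz":0,"spin":0},{"dx":0,"dy":0,"dz":-0.12,"spin":0},{"dx":0,"dy":0,"dz":-0.12,"spin":0.018},{"dx":0,"dy":0,"dz":0,"spin":0.018},{"dx":0,"dy":0,"dz":0,"spin":0.018},{"dx":0,"dy":0,"dz":0,"spin":0.018},{"dx":0,"dy":0,"dz":0,"spin":0.018},{"dx":0,"dy":0,"dz":0,"spin":0}]'

```text
time_s: 6.27
tcp_pos: [0.5354, -0.0529, 0.1503]
tool_rot: [-0.053, 0.989, -0.137, -0.004]
force: [0.2, 0.4, -0.5]
opening: -0.004
finger_force: 0.0
```

Run:
```python
from h import *
s=env.sense(); print(s["time_s"],s["tcp_pos"],s["joint_pos"])
H=np.array([.4837,-.0603]); a=np.deg2rad
mv(.525,.0135,.15); mv(.525,.0135,.083,-.47)
m=env.camera_model("wrist"); snap("wrist","w2.png")
for l,z in dict(hub=.101,spoke_tip0=.086,latch_knob=.112).items(): print(l,[(round(r["conf"],2),np.round(at("wrist",r["location"],z)[:2],4)) for r in env.place_of(l,"wrist")[:3]])
```

```text
6.2667 [ 0.53541396 -0.05289635  0.15029554] [-0.27644124  0.35208083 -0.173978    1.06809913  0.10299665  3.13983879]
tool-axis d/0.2: [-0.1405 -0.3052  0.0015] yaw0 -0.276 
tool-axis d/0.2: [-0.1405 -0.3052  0.3365] yaw0 -0.276 spin frac 0.0309
hub [(0.61, array([ 0.4846, -0.0575]))]
spoke_tip0 [(0.67, array([0.5078, 0.045 ])), (0.57, array([ 0.5584, -0.1247])), (0.33, array([ 0.482, -0.108]))]
latch_knob [(0.96, array([0.5536, 0.1212]))]
```

Joint 6 reached its limit and the tool drifted. I'll spin back the other way; the fingers are nearly square, so yaw +63° works as well as -27°.

>>> servo_tool --deltas '[{"dx":0,"dy":0,"dz":0,"spin":-0.018},{"dx":0,"dy":0,"dz":0,"spin":-0.018},{"dx":0,"dy":0,"dz":0,"spin":0}]'

```text
time_s: 6.72
tcp_pos: [0.5365, -0.0454, 0.1504]
tool_rot: [-0.054, 0.998, -0.018, 0.002]
force: [0.4, 0.1, 0.2]
opening: -0.001
finger_force: 0.0
```

Run:
```python
from h import *
s=env.sense(); print(s["time_s"],s["tcp_pos"],s["joint_pos"],s["tool_rot"])
```

```text
6.7167 [ 0.53653359 -0.04539103  0.15037246] [-0.26369358  0.35243303 -0.17346741  1.06801415  0.10552075  2.9123984 ] [-0.05395507  0.99838271 -0.01783313  0.00167039]
```

>>> servo_tool --deltas '[{"dx":0,"dy":0,"dz":0,"spin":-0.018},{"dx":0,"dy":0,"dz":0,"spin":-0.018},{"dx":0,"dy":0,"dz":0,"spin":-0.018},{"dx":0,"dy":0,"dz":0,"spin":-0.018},{"dx":0,"dy":0,"dz":0,"spin":-0.018},{"dx":0,"dy":0,"dz":0,"spin":-0.018},{"dx":0,"dy":0,"dz":0,"spin":-0.018},{"dx":0,"dy":0,"dz":0,"spin":-0.018}]'

```text
time_s: 7.38
tcp_pos: [0.5365, -0.0455, 0.1504]
tool_rot: [-0.048, 0.906, 0.42, 0.025]
force: [-0.1, -0.3, 0.9]
opening: -0.005
finger_force: 0.0
```

>>> servo_tool --deltas '[{"dx":0,"dy":0,"dz":0,"spin":-0.018},{"dx":0,"dy":0,"dz":0,"spin":-0.018},{"dx":0,"dy":0,"dz":0,"spin":0}]'

```text
time_s: 7.63
tcp_pos: [0.5365, -0.0456, 0.1504]
tool_rot: [-0.045, 0.853, 0.519, 0.03]
force: [-0.2, -0.3, -0.3]
opening: -0.002
finger_force: 0.0
```

```bash
cat >> h.py <<'E'
from scipy.spatial.transform import Rotation
def path(pts):
    s=env.sense(); t=s["tcp_pos"]; q=s["tool_rot"]; R=Rotation.from_quat(np.r_[q[1:],q[0]]).as_matrix()
    print("t",round(s["time_s"],2),"tcp",np.round(t,4),"z",np.round(R[:,2],3),"x",np.round(R[:,0],3),"j",np.round(s["joint_pos"],2),"F",np.round(s["force"],1))
    for p in pts:
        print(np.round(p,4),"->",np.round(R.T@(np.array(p)-t)/.2,3)); t=np.array(p)
H=np.array([.4837,-.0603])
def pol(a,r,z=.084): a=np.deg2rad(a); return np.array([H[0]+r*np.cos(a),H[1]+r*np.sin(a),z])
E
python3 - <<'E'
from h import *
path([[.525,.0135,.15],[.525,.0135,.084]]+[pol(a,.084) for a in range(65,170,5)])
E
```

```text
t 7.63 tcp [ 0.5365 -0.0456  0.1504] z [ 0.005  0.108 -0.994] x [0.46  0.882 0.098] j [-0.26  0.35 -0.17  1.07  0.11  1.78] F [-0.2 -0.3 -0.3]
[0.525  0.0135 0.15  ] -> [ 0.234 -0.186  0.033]
[0.525  0.0135 0.084 ] -> [-0.032  0.015  0.328]
[0.5192 0.0158 0.084 ] -> [-0.003 -0.031  0.001]
[0.5124 0.0186 0.084 ] -> [-0.003 -0.036  0.001]
[0.5054 0.0208 0.084 ] -> [-0.006 -0.036  0.001]
[0.4983 0.0224 0.084 ] -> [-0.009 -0.035  0.001]
[0.491  0.0234 0.084 ] -> [-0.013 -0.034  0.   ]
[0.4837 0.0237 0.084 ] -> [-0.015 -0.033 -0.   ]
[0.4764 0.0234 0.084 ] -> [-0.018 -0.032 -0.   ]
[0.4691 0.0224 0.084 ] -> [-0.021 -0.03  -0.001]
[0.462  0.0208 0.084 ] -> [-0.023 -0.028 -0.001]
[0.455  0.0186 0.084 ] -> [-0.026 -0.026 -0.001]
[0.4482 0.0158 0.084 ] -> [-0.028 -0.024 -0.002]
[0.4417 0.0124 0.084 ] -> [-0.03  -0.021 -0.002]
[0.4355 0.0085 0.084 ] -> [-0.032 -0.018 -0.002]
[0.4297 0.004  0.084 ] -> [-0.033 -0.016 -0.003]
[ 0.4243 -0.0009  0.084 ] -> [-0.034 -0.013 -0.003]
[ 0.4194 -0.0063  0.084 ] -> [-0.035 -0.01  -0.003]
[ 0.4149 -0.0121  0.084 ] -> [-0.036 -0.006 -0.003]
[ 0.411  -0.0183  0.084 ] -> [-0.036 -0.003 -0.003]
[ 0.4076 -0.0248  0.084 ] -> [-0.036 -0.    -0.004]
[ 0.4048 -0.0316  0.084 ] -> [-0.036  0.003 -0.004]
[ 0.4026 -0.0386  0.084 ] -> [-0.036  0.006 -0.004]
```

>>> servo_tool --deltas '[{"dx":0.117,"dy":-0.093,"dz":0.016,"spin":0},{"dx":0.117,"dy":-0.093,"dz":0.017,"spin":0},{"dx":0,"dy":0,"dz":0,"spin":0},{"dx":-0.011,"dy":0.005,"dz":0.11,"spin":0},{"dx":-0.011,"dy":0.005,"dz":0.11,"spin":0},{"dx":-0.01,"dy":0.005,"dz":0.108,"spin":0},{"dx":0,"dy":0,"dz":0,"spin":0}]'

```text
time_s: 8.22
tcp_pos: [0.5219, 0.0133, 0.0803]
tool_rot: [-0.047, 0.854, 0.517, 0.027]
force: [-1.0, 0.1, 0.1]
opening: -0.004
finger_force: 0.0
```

Run:
```python
from h import *
path([pol(65,.084)])
im=snap("scene","s3.png");cv2.imwrite('pics/s3c.png',cv2.resize(im[130:290,240:420],None,fx=4,fy=3.7))
```

```text
t 8.22 tcp [0.5219 0.0133 0.0803] z [-0.002  0.108 -0.994] x [0.464 0.881 0.095] j [-0.16  0.38 -0.33  0.88  0.11  1.89] F [-1.   0.1  0.1]
[0.5192 0.0158 0.084 ] -> [ 0.007 -0.019 -0.017]
```

View pics/s3c.png

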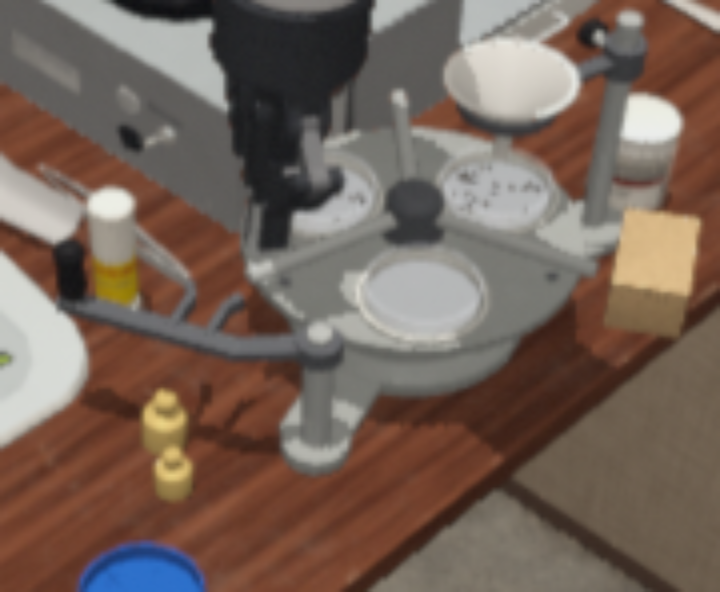

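The closed fingertip stands behind spoke 0 near the rim (crop px 272,240), clear of the dishes. Pushing.

>>> servo_tool --deltas '[{"dx":0.003,"dy":-0.019,"dz":-0.005,"spin":0},{"dx":-0.003,"dy":-0.03,"dz":0,"spin":0},{"dx":-0.006,"dy":-0.036,"dz":0,"spin":0},{"dx":-0.009,"dy":-0.035,"dz":0,"spin":0},{"dx":-0.013,"dy":-0.034,"dz":0,"spin":0},{"dx":-0.015,"dy":-0.033,"dz":0,"spin":0},{"dx":-0.018,"dy":-0.032,"dz":0,"spin":0},{"dx":-0.021,"dy":-0.03,"dz":0,"spin":0}]'

```text
time_s: 8.93
tcp_pos: [0.4729, 0.0208, 0.0861]
tool_rot: [-0.044, 0.854, 0.518, 0.031]
force: [0.8, -0.2, 2.4]
opening: -0.0
finger_force: 0.9
```

>>> servo_tool --deltas '[{"dx":0,"dy":0,"dz":0,"spin":0}]'

```text
time_s: 9.02
tcp_pos: [0.4709, 0.0209, 0.0854]
tool_rot: [-0.045, 0.854, 0.518, 0.029]
force: [-0.5, 0.6, -0.1]
opening: 0.001
finger_force: 0.0
```

Run:
```python
from h import *
path([pol(a,.084,.081) for a in range(105,176,5)])
for c in("top","scene"):
  snap(c,"x.png")
  print(c,[(round(r["conf"],2),np.round(np.rad2deg(np.arctan2(*(at(c,r["location"],.086)[:2]-H)[::-1])),1),np.round(np.linalg.norm(at(c,r["location"],.086)[:2]-H),3)) for r in env.place_of("spoke_tip0",c)[:4]])
```

```text
t 9.02 tcp [0.4709 0.0209 0.0854] z [ 0.003  0.108 -0.994] x [0.462 0.882 0.097] j [-0.16  0.28 -0.47  0.84  0.11  1.89] F [-0.5  0.6 -0.1]
[0.462  0.0208 0.081 ] -> [-0.023 -0.038  0.022]
[0.455  0.0186 0.081 ] -> [-0.026 -0.026 -0.001]
[0.4482 0.0158 0.081 ] -> [-0.028 -0.024 -0.002]
[0.4417 0.0124 0.081 ] -> [-0.03  -0.021 -0.002]
[0.4355 0.0085 0.081 ] -> [-0.032 -0.018 -0.002]
[0.4297 0.004  0.081 ] -> [-0.033 -0.016 -0.003]
[ 0.4243 -0.0009  0.081 ] -> [-0.034 -0.013 -0.003]
[ 0.4194 -0.0063  0.081 ] -> [-0.035 -0.01  -0.003]
[ 0.4149 -0.0121  0.081 ] -> [-0.036 -0.006 -0.003]
[ 0.411  -0.0183  0.081 ] -> [-0.036 -0.003 -0.003]
[ 0.4076 -0.0248  0.081 ] -> [-0.036 -0.    -0.004]
[ 0.4048 -0.0316  0.081 ] -> [-0.036  0.003 -0.004]
[ 0.4026 -0.0386  0.081 ] -> [-0.036  0.006 -0.004]
[ 0.401  -0.0457  0.081 ] -> [-0.035  0.009 -0.004]
[ 0.4   -0.053  0.081] -> [-0.034  0.012 -0.004]
top [(0.52, np.float64(-135.2), np.float64(0.102))]
scene [(0.97, np.float64(-130.7), np.float64(0.103)), (0.91, np.float64(110.0), np.float64(0.104))]
```

>>> servo_tool --deltas '[{"dx":-0.023,"dy":-0.035,"dz":0.012,"spin":0},{"dx":-0.026,"dy":-0.026,"dz":0.006,"spin":0},{"dx":-0.028,"dy":-0.024,"dz":0,"spin":0},{"dx":-0.03,"dy":-0.021,"dz":0,"spin":0},{"dx":-0.032,"dy":-0.018,"dz":-0.001,"spin":0},{"dx":-0.033,"dy":-0.016,"dz":-0.002,"spin":0},{"dx":-0.034,"dy":-0.013,"dz":-0.003,"spin":0},{"dx":0,"dy":0,"dz":0,"spin":0}]'

```text
time_s: 9.88
tcp_pos: [0.4253, -0.0019, 0.0804]
tool_rot: [-0.045, 0.854, 0.517, 0.029]
force: [0.4, -0.8, -0.6]
opening: 0.001
finger_force: 0.0
```

```bash
cat >> h.py <<'E'
def tips():
  for c in("top","scene"):
    snap(c,"x_%s.png"%c)
    for r in env.place_of("spoke_tip0",c)[:4]:
      d=at(c,r["location"],.086)[:2]-H; print(c,round(r["conf"],2),"ang %.1f r %.3f"%(np.rad2deg(np.arctan2(d[1],d[0])),np.hypot(*d)))
E
python3 - <<'E'
from h import *
path([pol(a,.084,.082) for a in range(140,176,5)]); tips()
E
```

```text
t 9.88 tcp [ 0.4253 -0.0019  0.0804] z [ 0.004  0.107 -0.994] x [0.463 0.881 0.097] j [-0.23  0.2  -0.58  0.81  0.11  1.82] F [ 0.4 -0.8 -0.6]
[ 0.4194 -0.0063  0.082 ] -> [-0.032 -0.017 -0.01 ]
[ 0.4149 -0.0121  0.082 ] -> [-0.036 -0.006 -0.003]
[ 0.411  -0.0183  0.082 ] -> [-0.036 -0.003 -0.003]
[ 0.4076 -0.0248  0.082 ] -> [-0.036 -0.    -0.004]
[ 0.4048 -0.0316  0.082 ] -> [-0.036  0.003 -0.004]
[ 0.4026 -0.0386  0.082 ] -> [-0.036  0.006 -0.004]
[ 0.401  -0.0457  0.082 ] -> [-0.035  0.009 -0.004]
[ 0.4   -0.053  0.082] -> [-0.034  0.012 -0.004]
top 0.98 ang 36.9 r 0.097
scene 0.86 ang 146.2 r 0.110
scene 0.81 ang 34.6 r 0.100
scene 0.74 ang -92.4 r 0.104
```

>>> servo_tool --deltas '[{"dx":-0.032,"dy":-0.015,"dz":-0.006,"spin":0},{"dx":-0.036,"dy":-0.006,"dz":-0.004,"spin":0},{"dx":-0.036,"dy":-0.003,"dz":-0.004,"spin":0},{"dx":-0.036,"dy":0,"dz":-0.004,"spin":0},{"dx":0,"dy":0,"dz":0,"spin":0},{"dx":0,"dy":0,"dz":0,"spin":0}]'

```text
time_s: 10.58
tcp_pos: [0.4094, -0.0247, 0.0816]
tool_rot: [-0.045, 0.854, 0.517, 0.03]
force: [-0.4, -0.1, -0.1]
opening: 0.002
finger_force: 0.0
```

Run:
```python
from h import *
path([pol(160,.084,.082)]); tips()
env.read_camera("wrist")
im=snap("wrist","w4.png")
for r in env.place_of("spoke_tip0","wrist")[:4]:
      d=at("wrist",r["location"],.086)[:2]-H; print("w",round(r["conf"],2),np.round(r["location"]),"ang %.1f r %.3f"%(np.rad2deg(np.arctan2(d[1],d[0])),np.hypot(*d)))
a=cv2.imread("pics/x_top.png")[150:270,270:400]; b=cv2.imread("pics/x_scene.png")[140:260,270:430]
cv2.imwrite("pics/c4.png",np.vstack([cv2.resize(np.hstack([a,b]),None,fx=2.6,fy=2.6),]))
```

```text
t 10.58 tcp [ 0.4094 -0.0247  0.0816] z [ 0.005  0.107 -0.994] x [0.463 0.881 0.097] j [-0.3   0.18 -0.61  0.81  0.1   1.76] F [-0.4 -0.1 -0.1]
[ 0.4048 -0.0316  0.082 ] -> [-0.041 -0.005 -0.006]
top 0.95 ang -74.6 r 0.098
top 0.75 ang 49.5 r 0.106
top 0.53 ang 94.9 r 0.326
top 0.34 ang 48.1 r 0.143
scene 0.96 ang -70.2 r 0.098
scene 0.75 ang 51.6 r 0.103
scene 0.67 ang 169.6 r 0.097
w 0.7 [313.  73.] ang 108.0 r 0.119
w 0.58 [570.  30.] ang 49.2 r 0.103
w 0.57 [622. 384.] ang -70.4 r 0.099
w 0.16 [505. 266.] ang -62.2 r 0.009
```

View pics/c4.png

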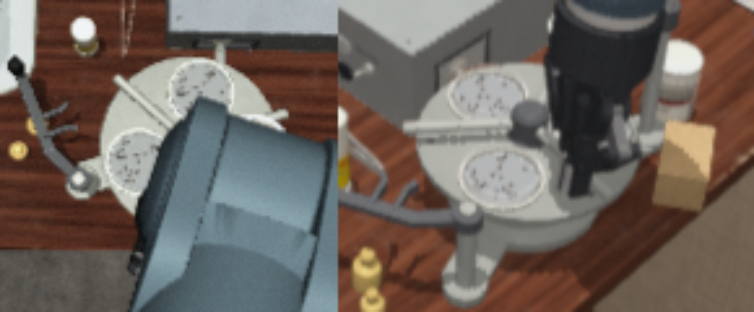

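The spokes stand at about 170°, 50° and -70°, so about 27° is left. Near the funnel it gets tight, so I lift over and finish on the spoke at 50° from the far side.

Run:
```python
from h import *
path([[.4094,-.0247,.165],pol(30,.08,.165),pol(30,.08,.083)]+[pol(a,.082,.082) for a in range(35,62,4)])
```

```text
t 10.93 tcp [ 0.41   -0.024   0.0817] z [ 0.005  0.108 -0.994] x [0.461 0.882 0.098] j [-0.29  0.18 -0.61  0.81  0.1   1.76] F [-0.6 -0.5 -0.2]
[ 0.4094 -0.0247  0.165 ] -> [ 0.036 -0.02  -0.415]
[ 0.553  -0.0203  0.165 ] -> [0.35  0.627 0.006]
[ 0.553  -0.0203  0.083 ] -> [-0.04   0.018  0.408]
[ 0.5509 -0.0133  0.082 ] -> [ 0.026 -0.025  0.009]
[ 0.5474 -0.0087  0.082 ] -> [ 0.012 -0.026  0.002]
[ 0.5437 -0.0044  0.082 ] -> [ 0.01  -0.027  0.002]
[ 5.396e-01 -3.000e-04  8.200e-02] -> [ 0.009 -0.027  0.002]
[0.5353 0.0034 0.082 ] -> [ 0.007 -0.028  0.002]
[0.5307 0.0069 0.082 ] -> [ 0.005 -0.028  0.002]
[0.5259 0.01   0.082 ] -> [ 0.003 -0.028  0.002]
```

>>> servo_tool --deltas '[{"dx":0.02,"dy":0,"dz":0,"spin":0},{"dx":0.012,"dy":-0.007,"dz":-0.138,"spin":0},{"dx":0.012,"dy":-0.007,"dz":-0.138,"spin":0},{"dx":0.012,"dy":-0.007,"dz":-0.139,"spin":0},{"dx":0.083,"dy":0.157,"dz":0,"spin":0},{"dx":0.083,"dy":0.157,"dz":0,"spin":0},{"dx":0.083,"dy":0.157,"dz":0.003,"spin":0},{"dx":0.083,"dy":0.157,"dz":0.003,"spin":0}]'

```text
time_s: 11.6
tcp_pos: [0.5548, -0.0197, 0.1656]
tool_rot: [-0.044, 0.854, 0.518, 0.031]
force: [0.9, -1.0, 0.3]
opening: -0.004
finger_force: 0.0
```

>>> servo_tool --deltas '[{"dx":0,"dy":0,"dz":0,"spin":0},{"dx":0,"dy":0,"dz":0,"spin":0}]'

```text
time_s: 11.77
tcp_pos: [0.5544, -0.0199, 0.1643]
tool_rot: [-0.045, 0.853, 0.518, 0.03]
force: [0.0, 0.4, 0.6]
opening: 0.002
finger_force: 0.0
```

Run:
```python
from h import *
path([pol(30,.08,.165),pol(30,.08,.083)]); tips()
```

```text
t 11.77 tcp [ 0.5544 -0.0199  0.1643] z [ 0.005  0.108 -0.994] x [0.461 0.882 0.098] j [-0.21  0.37 -0.11  1.11  0.11  1.84] F [0.  0.4 0.6]
[ 0.553  -0.0203  0.165 ] -> [-0.005 -0.005 -0.004]
[ 0.553  -0.0203  0.083 ] -> [-0.04   0.019  0.408]
scene 0.94 ang 173.6 r 0.096
scene 0.72 ang -68.4 r 0.096
scene 0.61 ang 57.9 r 0.102
scene 0.43 ang -157.5 r 0.046
```

>>> servo_tool --deltas '[{"dx":-0.015,"dy":0.003,"dz":0.135,"spin":0},{"dx":-0.014,"dy":0.004,"dz":0.135,"spin":0},{"dx":-0.014,"dy":0.006,"dz":0.13,"spin":0},{"dx":0,"dy":0,"dz":0,"spin":0},{"dx":0,"dy":0,"dz":0,"spin":0}]'

```text
time_s: 12.38
tcp_pos: [0.5494, -0.02, 0.0842]
tool_rot: [-0.046, 0.854, 0.518, 0.029]
force: [0.3, 0.0, -0.0]
opening: -0.002
finger_force: 0.0
```

>>> servo_tool --deltas '[{"dx":0.02,"dy":-0.02,"dz":0,"spin":0},{"dx":0.012,"dy":-0.026,"dz":0,"spin":0},{"dx":0.01,"dy":-0.027,"dz":0,"spin":0},{"dx":0.008,"dy":-0.027,"dz":0,"spin":0},{"dx":0.007,"dy":-0.028,"dz":0,"spin":0},{"dx":0,"dy":0,"dz":0,"spin":0},{"dx":0,"dy":0,"dz":0,"spin":0}]'

```text
time_s: 12.97
tcp_pos: [0.5339, 0.0018, 0.0872]
tool_rot: [-0.045, 0.853, 0.518, 0.03]
force: [-0.1, -0.1, 0.3]
opening: 0.001
finger_force: 0.0
```

Run:
```python
from h import *
path([pol(a,.082,.082) for a in (50,54,58,62)]); tips()
m=snap("wrist","w5.png")
for r in env.place_of("spoke_tip0","wrist")[:4]:
      d=at("wrist",r["location"],.086)[:2]-H; print("w",round(r["conf"],2),np.round(r["location"]),"ang %.1f r %.3f"%(np.rad2deg(np.arctan2(d[1],d[0])),np.hypot(*d)))
```

```text
t 12.97 tcp [0.5339 0.0018 0.0872] z [ 0.005  0.108 -0.994] x [0.461 0.882 0.098] j [-0.18  0.39 -0.3   0.9   0.11  1.87] F [-0.1 -0.1  0.3]
[0.5364 0.0025 0.082 ] -> [0.006 0.011 0.026]
[0.5319 0.006  0.082 ] -> [ 0.005 -0.028  0.002]
[0.5272 0.0092 0.082 ] -> [ 0.003 -0.028  0.002]
[0.5222 0.0121 0.082 ] -> [ 0.001 -0.029  0.001]
top 0.59 ang -99.0 r 0.058
scene 0.89 ang -59.8 r 0.100
scene 0.79 ang 177.5 r 0.100
scene 0.58 ang 64.0 r 0.108
w 0.76 [306. 204.] ang 57.2 r 0.103
```

>>> servo_tool --deltas '[{"dx":0.008,"dy":-0.01,"dz":0.025,"spin":0},{"dx":0.004,"dy":-0.025,"dz":0,"spin":0},{"dx":0.004,"dy":-0.025,"dz":0,"spin":0},{"dx":0,"dy":0,"dz":0,"spin":0},{"dx":0,"dy":0,"dz":0,"spin":0}]'

```text
time_s: 13.68
tcp_pos: [0.5257, 0.01, 0.0835]
tool_rot: [-0.044, 0.854, 0.518, 0.031]
force: [-1.7, -1.2, 5.5]
opening: 0.002
finger_force: 2.6
```

Run:
```python
from h import *
path([pol(a,.082,.082) for a in (54,58,62)])
snap("wrist","w6.png"); print(env.camera_model("wrist")["world_from_camera"].tolist())
snap("scene","s6.png");a=cv2.imread("pics/s6.png")[140:260,270:430]
im=cv2.imread("pics/w6.png")
for A,col in ((77.4,(0,0,255)),(70,(0,255,0))):
    for r in (.03,.07,.102): cv2.circle(im,tuple(int(round(v)) for v in proj("wrist",pol(A,r,.086))),3,col,1)
    for B in (120,-120):
      for r in (.03,.07,.102):cv2.circle(a,tuple(int(round(v)) for v in proj("scene",pol(A+B,r,.086))-np.array([270,140])),1,col,1)
cv2.imwrite("pics/c6.png",np.vstack([im[:400,60:600],cv2.resize(a,(540,200))]))
```

```text
t 13.68 tcp [0.5257 0.01   0.0835] z [ 0.007  0.107 -0.994] x [0.461 0.882 0.098] j [-0.17  0.37 -0.33  0.88  0.11  1.88] F [-1.7 -1.2  5.5]
[0.5319 0.006  0.082 ] -> [-0.004  0.037  0.006]
[0.5272 0.0092 0.082 ] -> [ 0.003 -0.028  0.002]
[0.5222 0.0121 0.082 ] -> [ 0.001 -0.029  0.001]
[[0.8869905664417935, 0.4466558807899423, 0.11724444208160087, 0.5564753032940885], [-0.4596928550900149, 0.8781896350038866, 0.13215689142428275, 0.05329664451342468], [-0.04393420105630162, -0.17111834830753825, 0.9842704388784839, 0.23133616919915834], [0.0, 0.0, 0.0, 1.0]]
```

View pics/c6.png

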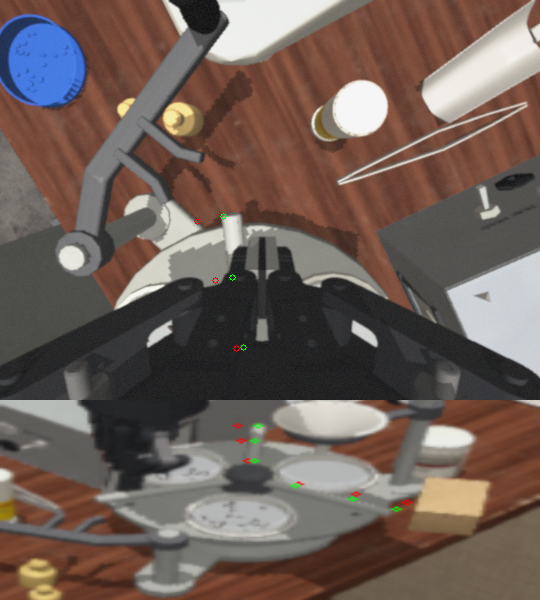

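The wrist view shows the spoke end at crop (232,220), against 70° at (223,215) and the 77.4° target at (197,221). So the spoke is at about 67.5°, with roughly 10° to go.

>>> servo_tool --deltas '[{"dx":0,"dy":0.025,"dz":-0.005,"spin":0},{"dx":0,"dy":0,"dz":0.01,"spin":0},{"dx":0,"dy":-0.025,"dz":0,"spin":0},{"dx":0.001,"dy":-0.02,"dz":0,"spin":0},{"dx":0,"dy":-0.02,"dz":0,"spin":0},{"dx":-0.001,"dy":-0.02,"dz":0,"spin":0},{"dx":0,"dy":0,"dz":0,"spin":0},{"dx":0,"dy":0,"dz":0,"spin":0}]'

```text
time_s: 14.45
tcp_pos: [0.5138, 0.0163, 0.0823]
tool_rot: [-0.045, 0.854, 0.518, 0.03]
force: [-0.1, 0.2, 0.1]
opening: -0.001
finger_force: 0.0
```

Run:
```python
from h import *
path([pol(a,.082,.082) for a in (62,66,70)])
snap("wrist","w7.png")
im=cv2.imread("pics/w7.png")
for A,col in ((77.4,(0,0,255)),(70,(0,255,0))):
    for r in (.095,.102): cv2.circle(im,tuple(int(round(v)) for v in proj("wrist",pol(A,r,.086))),2,col,1)
for q,c in (((-.062,.1,.098),(255,0,0)),): print(proj("wrist",S([.4837,-.0603,-.2202],q)))
cv2.imwrite("pics/c7.png",cv2.resize(im[100:320,80:380],None,fx=2.5,fy=2.5))
```

```text
t 14.45 tcp [0.5138 0.0163 0.0823] z [ 0.005  0.108 -0.994] x [0.461 0.882 0.098] j [-0.16  0.36 -0.36  0.87  0.11  1.89] F [-0.1  0.2  0.1]
[0.5222 0.0121 0.082 ] -> [ 0.001  0.047 -0.   ]
[0.5171 0.0146 0.082 ] -> [-0.001 -0.029  0.001]
[0.5117 0.0168 0.082 ] -> [-0.003 -0.028  0.001]
[154.50626164 262.99560974]
```

View pics/c7.png

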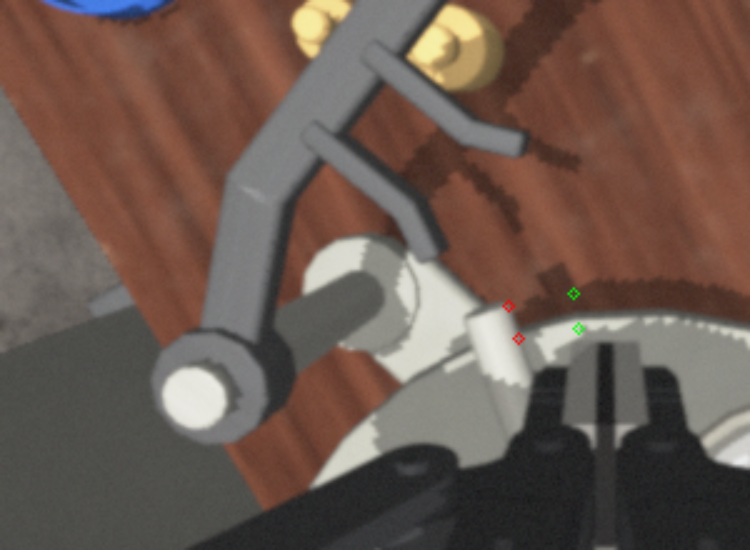

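Run:
```python
from h import *
path([[.5138,.0163,.2],[.522,.146,.2]])
```

```text
t 14.5 tcp [0.5141 0.0161 0.0824] z [ 0.005  0.108 -0.994] x [0.461 0.882 0.098] j [-0.16  0.36 -0.36  0.87  0.11  1.89] F [-0.1  0.6 -0. ]
[0.5138 0.0163 0.2   ] -> [ 0.058 -0.028 -0.585]
[0.522 0.146 0.2  ] -> [ 0.591 -0.261  0.07 ]
```

>>> servo_tool --deltas '[{"dx":0,"dy":0.025,"dz":0,"spin":0},{"dx":0.014,"dy":-0.007,"dz":-0.146,"spin":0},{"dx":0.014,"dy":-0.007,"dz":-0.146,"spin":0},{"dx":0.014,"dy":-0.007,"dz":-0.146,"spin":0},{"dx":0.014,"dy":-0.007,"dz":-0.146,"spin":0},{"dx":0.15,"dy":-0.07,"dz":0.018,"spin":0},{"dx":0.15,"dy":-0.07,"dz":0.018,"spin":0},{"dx":0.15,"dy":-0.07,"dz":0.018,"spin":0}]'

```text
time_s: 15.17
tcp_pos: [0.5241, 0.1138, 0.2006]
tool_rot: [-0.044, 0.854, 0.517, 0.031]
force: [1.7, -0.1, 0.3]
opening: -0.001
finger_force: 0.0
```

>>> servo_tool --deltas '[{"dx":0.14,"dy":-0.07,"dz":0.018,"spin":0},{"dx":0,"dy":0,"dz":0,"spin":0},{"dx":0,"dy":0,"dz":0,"spin":0}]'

```text
time_s: 15.42
tcp_pos: [0.5235, 0.146, 0.1993]
tool_rot: [-0.045, 0.853, 0.519, 0.03]
force: [-0.6, 0.2, -0.4]
opening: 0.001
finger_force: 0.0
```

```bash
cat >> h.py <<'E'
def prof(im,c,A0,offs,z=.089):
    g=cv2.GaussianBlur(cv2.cvtColor(im,cv2.COLOR_BGR2GRAY),(0,0),.7).astype(np.float32); out=[]
    for o in offs:
        P=np.array([proj(c,pol(A0+o,r,z)) for r in np.linspace(.05,.1,40)],np.float32)
        out.append(cv2.remap(g,P[:,:1],P[:,1:],cv2.INTER_CUBIC).mean())
    return np.array(out)
def turn():
    for c in("top","scene"):
        a=cv2.imread("pics/%s0.png"%c); b=snap(c,"y_%s.png"%c); offs=np.arange(-25,25.01,.25)
        for A in(77.4,-42.6,197.4):
            if c=="top" and A==-42.6: pass
            f=prof(a,c,A,offs);g=prof(b,c,A,offs); n=len(offs);best=[]
            for k in range(-40,41):
                w=np.arange(n)[abs(offs)<9]; x=f[w]; y=g[w+k]; best.append((np.corrcoef(x,y)[0,1],offs[1]*0+k*.25))
            print(c,A,"shift deg, corr:",sorted(best)[-1][::-1])
E
python3 - <<'E'
from h import *
path([]); turn()
a=cv2.imread("pics/y_top.png")[150:270,270:400]; b=cv2.imread("pics/y_scene.png")[140:260,270:430]
cv2.imwrite("pics/c8.png",cv2.resize(np.hstack([a,b]),None,fx=2.7,fy=2.7,interpolation=cv2.INTER_CUBIC))
E
```

```text
t 15.42 tcp [0.5235 0.146  0.1993] z [ 0.005  0.107 -0.994] x [0.459 0.883 0.098] j [ 0.09  0.3  -0.12  1.14  0.11  2.14] F [-0.6  0.2 -0.4]Traceback (most recent call last):
  File "<stdin>", line 2, in <module>
  File "h.py", line 48, in turn
    f=prof(a,c,A,offs);g=prof(b,c,A,offs); n=len(offs);best=[]
  File "h.py", line 40, in prof
    P=np.array([proj(c,pol(A0+o,r,z)) for r in np.linspace(.05,.1,40)],np.float32)
                ~~~~^^^^^^^^^^^^^^^^^
  File "h.py", line 13, in proj
    m=env.camera_model(c);K=np.array(m["camera_matrix"]);T=np.array(m["world_from_camera"])
ValueError: time passes only in moves, steps and waits
```

Too many `camera_model` calls; I'll cache them.

```bash
sed -i 's/^def proj(c,P):/_C={}\ndef cm(c):\n    if c=="wrist": return env.camera_model(c)\n    return _C.setdefault(c,None) or _C.update({c:env.camera_model(c)}) or _C[c]\ndef proj(c,P):/; /^def proj/,/^E/{s/m=env.camera_model(c);K/m=cm(c);K/}' h.py
python3 - <<'E'
from h import *
turn()
a=cv2.imread("pics/y_top.png")[150:270,270:400]; b=cv2.imread("pics/y_scene.png")[140:260,270:430]
cv2.imwrite("pics/c8.png",cv2.resize(np.hstack([a,b]),None,fx=2.7,fy=2.7,interpolation=cv2.INTER_CUBIC))
E
```

```text
Traceback (most recent call last):
  File "h.py", line 52, in turn
    f=prof(a,c,A,offs);g=prof(b,c,A,offs); n=len(offs);best=[]
  File "h.py", line 44, in prof
    P=np.array([proj(c,pol(A0+o,r,z)) for r in np.linspace(.05,.1,40)],np.float32)
                ~~~~^^^^^^^^^^^^^^^^^
  File "h.py", line 17, in proj
    m=env.camera_model(c);K=np.array(m["camera_matrix"]);T=np.array(m["world_from_camera"])
ValueError: time passes only in moves, steps and waits
```

```bash
sed -i '17s/env.camera_model(c)/cm(c)/' h.py
python3 - <<'E'
from h import *
turn()
a=cv2.imread("pics/y_top.png")[150:270,270:400]; b=cv2.imread("pics/y_scene.png")[140:260,270:430]
cv2.imwrite("pics/c8.png",cv2.resize(np.hstack([a,b]),None,fx=2.7,fy=2.7,interpolation=cv2.INTER_CUBIC))
E
```

```text
top 77.4 shift deg, corr: (np.float64(4.0), np.float64(0.9636780011926133))
top -42.6 shift deg, corr: (np.float64(3.75), np.float64(0.9954868630106679))
top 197.4 shift deg, corr: (np.float64(3.75), np.float64(0.9906418055755696))
scene 77.4 shift deg, corr: (np.float64(4.25), np.float64(0.941443257916278))
scene -42.6 shift deg, corr: (np.float64(3.75), np.float64(0.9992623524229917))
scene 197.4 shift deg, corr: (np.float64(3.5), np.float64(0.9833686655087915))
```

View pics/c8.png

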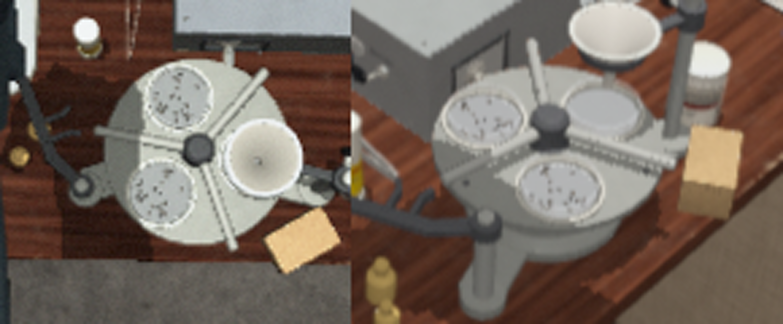

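All six spoke comparisons with the start pictures agree on an overshoot of about 3.75° (corr up to 0.999), with the empty dish under the funnel. I'll nudge back clockwise from the spoke's other side.

Run:
```python
from h import *
path([pol(101,.083,.2),pol(101,.083,.083),pol(93.5,.083,.083),pol(90.3,.083,.083)])
```

```text
t 15.62 tcp [0.5236 0.1437 0.1993] z [ 0.005  0.107 -0.994] x [0.463 0.881 0.098] j [ 0.09  0.3  -0.12  1.14  0.11  2.14] F [ 0.8 -0.1  0.4]
[0.4679 0.0212 0.2   ] -> [-0.668  0.035 -0.071]
[0.4679 0.0212 0.083 ] -> [-0.057  0.026  0.582]
[0.4786 0.0225 0.083 ] -> [0.031 0.045 0.001]
[0.4833 0.0227 0.083 ] -> [0.011 0.02  0.   ]
```

>>> servo_tool --deltas '[{"dx":-0.167,"dy":0.009,"dz":-0.018,"spin":0},{"dx":-0.167,"dy":0.009,"dz":-0.018,"spin":0},{"dx":-0.167,"dy":0.009,"dz":-0.018,"spin":0},{"dx":-0.167,"dy":0.009,"dz":-0.018,"spin":0},{"dx":0,"dy":0,"dz":0,"spin":0},{"dx":0,"dy":0,"dz":0,"spin":0},{"dx":-0.018,"dy":0.008,"dz":0.18,"spin":0}]'

```text
time_s: 16.2
tcp_pos: [0.4736, 0.0207, 0.1696]
tool_rot: [-0.041, 0.854, 0.517, 0.036]
force: [1.2, -0.6, 0.4]
opening: 0.001
finger_force: 0.0
```

Run:
```python
from h import *
path([pol(101,.083,.083),pol(93.5,.083,.083),pol(90.3,.083,.083)])
```

```text
t 16.2 tcp [0.4736 0.0207 0.1696] z [ 0.019  0.106 -0.994] x [0.462 0.881 0.103] j [-0.16  0.19 -0.34  1.04  0.11  1.89] F [ 1.2 -0.6  0.4]
[0.4679 0.0212 0.083 ] -> [-0.056 -0.012  0.43 ]
[0.4786 0.0225 0.083 ] -> [0.031 0.045 0.002]
[0.4833 0.0227 0.083 ] -> [0.011 0.02  0.001]
```

>>> servo_tool --deltas '[{"dx":-0.018,"dy":0.008,"dz":0.16,"spin":0},{"dx":-0.009,"dy":0.004,"dz":0.09,"spin":0},{"dx":0,"dy":0,"dz":0,"spin":0},{"dx":0,"dy":0,"dz":0,"spin":0}]'

```text
time_s: 16.53
tcp_pos: [0.4673, 0.0222, 0.1132]
tool_rot: [-0.046, 0.854, 0.518, 0.03]
force: [0.2, 0.6, 0.6]
opening: -0.001
finger_force: 0.0
```

Run:
```python
from h import *
path([pol(101,.083,.083),pol(93.5,.083,.083),pol(90.3,.083,.083)])
```

```text
t 16.53 tcp [0.4673 0.0222 0.1132] z [ 0.003  0.108 -0.994] x [0.461 0.882 0.098] j [-0.16  0.24 -0.43  0.91  0.11  1.89] F [0.2 0.6 0.6]
[0.4679 0.0212 0.083 ] -> [-0.018  0.012  0.15 ]
[0.4786 0.0225 0.083 ] -> [0.031 0.045 0.001]
[0.4833 0.0227 0.083 ] -> [0.011 0.02  0.   ]
```

>>> servo_tool --deltas '[{"dx":-0.009,"dy":0.006,"dz":0.075,"spin":0},{"dx":-0.009,"dy":0.006,"dz":0.075,"spin":0},{"dx":0,"dy":0,"dz":0,"spin":0},{"dx":0.016,"dy":0.023,"dz":0,"spin":0},{"dx":0.016,"dy":0.023,"dz":0,"spin":0},{"dx":0.01,"dy":0.018,"dz":0,"spin":0},{"dx":0,"dy":0,"dz":0,"spin":0},{"dx":0,"dy":0,"dz":0,"spin":0}]'

```text
time_s: 17.2
tcp_pos: [0.485, 0.0221, 0.0845]
tool_rot: [-0.044, 0.854, 0.518, 0.031]
force: [-0.5, -0.1, 0.9]
opening: 0.001
finger_force: 0.0
```

Run:
```python
from h import *
path([pol(90.3,.083,.083)]); turn()
```

```text
t 17.2 tcp [0.485  0.0221 0.0845] z [ 0.007  0.107 -0.994] x [0.461 0.882 0.099] j [-0.15  0.3  -0.44  0.84  0.11  1.89] F [-0.5 -0.1  0.9]
[0.4833 0.0227 0.083 ] -> [-0.002 -0.009  0.008]
top 77.4 shift deg, corr: (np.float64(6.5), np.float64(0.2549201971161664))
top -42.6 shift deg, corr: (np.float64(6.75), np.float64(0.5637413618529841))
top 197.4 shift deg, corr: (np.float64(2.0), np.float64(0.1808472570398642))
scene 77.4 shift deg, corr: (np.float64(-2.75), np.float64(0.8236301637300389))
scene -42.6 shift deg, corr: (np.float64(1.5), np.float64(0.30930207019394057))
scene 197.4 shift deg, corr: (np.float64(10.0), np.float64(0.33805375016187217))
```

>>> servo_tool --deltas '[{"dx":-0.016,"dy":-0.023,"dz":0,"spin":0},{"dx":0.014,"dy":-0.007,"dz":-0.146,"spin":0},{"dx":0.014,"dy":-0.007,"dz":-0.146,"spin":0},{"dx":0.014,"dy":-0.007,"dz":-0.146,"spin":0},{"dx":0.014,"dy":-0.007,"dz":-0.146,"spin":0},{"dx":0.16,"dy":-0.01,"dz":0.018,"spin":0},{"dx":0.16,"dy":-0.01,"dz":0.018,"spin":0},{"dx":0.16,"dy":-0.01,"dz":0.018,"spin":0}]'

```text
time_s: 17.97
tcp_pos: [0.5172, 0.1104, 0.201]
tool_rot: [-0.044, 0.854, 0.517, 0.031]
force: [1.1, 0.3, 0.0]
opening: 0.002
finger_force: 0.0
```

>>> servo_tool --deltas '[{"dx":0.16,"dy":-0.01,"dz":0.018,"spin":0},{"dx":0,"dy":0,"dz":0,"spin":0},{"dx":0,"dy":0,"dz":0,"spin":0}]'

```text
time_s: 18.22
tcp_pos: [0.5294, 0.1403, 0.1993]
tool_rot: [-0.045, 0.853, 0.519, 0.03]
force: [-0.1, -0.1, -0.3]
opening: 0.002
finger_force: 0.0
```

Run:
```python
from h import *
path([]); turn()
for c in("top","scene"):
  print([(round(r["conf"],2),np.round(at(c,r["location"],.112),4)) for r in env.place_of("latch_knob",c)[:2]])
```

```text
t 18.22 tcp [0.5294 0.1403 0.1993] z [ 0.004  0.107 -0.994] x [0.459 0.883 0.097] j [ 0.08  0.31 -0.1   1.14  0.11  2.13] F [-0.1 -0.1 -0.3]
top 77.4 shift deg, corr: (np.float64(1.75), np.float64(0.9310801681153564))
top -42.6 shift deg, corr: (np.float64(1.0), np.float64(0.9983753890715589))
top 197.4 shift deg, corr: (np.float64(1.25), np.float64(0.994297923712841))
scene 77.4 shift deg, corr: (np.float64(1.5), np.float64(0.9567667562605929))
scene -42.6 shift deg, corr: (np.float64(1.25), np.float64(0.9994791463271594))
scene 197.4 shift deg, corr: (np.float64(1.25), np.float64(0.9958243597174572))
[(0.73, array([0.543 , 0.1092, 0.112 ]))]
[(0.71, array([ 0.3518, -0.0663,  0.112 ])), (0.56, array([0.5546, 0.1162, 0.112 ]))]
```

Only about 1.25° is left, inside the fork's 3°. Now I close the latch from outside the knob.

Run:
```python
from h import *
pv=np.array([.445,.0508])
P=lambda a,z=.103:[pv[0]+.117*np.cos(np.deg2rad(a)),pv[1]+.117*np.sin(np.deg2rad(a)),z]
path([P(48,.199),P(48)]+[P(a) for a in (44,40,36,32,28,24,20,16,12,8,6,4)])
```

```text
t 18.42 tcp [0.5291 0.1382 0.1996] z [ 0.005  0.107 -0.994] x [0.463 0.881 0.097] j [ 0.08  0.31 -0.1   1.14  0.11  2.13] F [-0.4 -0.4  0.4]
[0.5233 0.1377 0.199 ] -> [-0.016 -0.024  0.002]
[0.5233 0.1377 0.103 ] -> [-0.047  0.022  0.477]
[0.5292 0.1321 0.103 ] -> [-0.011  0.039 -0.003]
[0.5346 0.126  0.103 ] -> [-0.014  0.038 -0.003]
[0.5397 0.1196 0.103 ] -> [-0.017  0.037 -0.003]
[0.5442 0.1128 0.103 ] -> [-0.019  0.036 -0.004]
[0.5483 0.1057 0.103 ] -> [-0.022  0.034 -0.004]
[0.5519 0.0984 0.103 ] -> [-0.024  0.033 -0.004]
[0.5549 0.0908 0.103 ] -> [-0.026  0.031 -0.004]
[0.5575 0.083  0.103 ] -> [-0.028  0.029 -0.004]
[0.5594 0.0751 0.103 ] -> [-0.03   0.027 -0.004]
[0.5609 0.0671 0.103 ] -> [-0.032  0.025 -0.004]
[0.5614 0.063  0.103 ] -> [-0.017  0.012 -0.002]
[0.5617 0.059  0.103 ] -> [-0.017  0.011 -0.002]
```

>>> servo_tool --deltas '[{"dx":-0.016,"dy":-0.02,"dz":0,"spin":0},{"dx":-0.016,"dy":0.007,"dz":0.17,"spin":0},{"dx":-0.016,"dy":0.007,"dz":0.17,"spin":0},{"dx":-0.015,"dy":0.008,"dz":0.137,"spin":0},{"dx":0,"dy":0,"dz":0,"spin":0},{"dx":0,"dy":0,"dz":0,"spin":0}]'

```text
time_s: 18.92
tcp_pos: [0.5228, 0.1375, 0.1027]
tool_rot: [-0.046, 0.854, 0.517, 0.028]
force: [-0.2, -0.0, 0.3]
opening: 0.004
finger_force: 0.0
```

>>> servo_tool --deltas '[{"dx":-0.011,"dy":0.039,"dz":-0.003,"spin":0},{"dx":-0.014,"dy":0.038,"dz":-0.003,"spin":0},{"dx":-0.017,"dy":0.037,"dz":-0.003,"spin":0},{"dx":-0.019,"dy":0.036,"dz":-0.004,"spin":0},{"dx":-0.022,"dy":0.034,"dz":-0.004,"spin":0},{"dx":-0.024,"dy":0.033,"dz":-0.004,"spin":0},{"dx":-0.026,"dy":0.031,"dz":-0.004,"spin":0},{"dx":-0.014,"dy":0.015,"dz":-0.002,"spin":0}]'

```text
time_s: 19.58
tcp_pos: [0.5589, 0.0865, 0.1038]
tool_rot: [-0.044, 0.854, 0.518, 0.031]
force: [-0.7, 0.2, 0.5]
opening: -0.001
finger_force: 0.6
```

Run:
```python
from h import *
pv=np.array([.445,.0508])
P=lambda a,z=.103:[pv[0]+.117*np.cos(np.deg2rad(a)),pv[1]+.117*np.sin(np.deg2rad(a)),z]
path([P(a) for a in (16,12,8,6,4)])
```

```text
t 19.58 tcp [0.5589 0.0865 0.1038] z [ 0.006  0.108 -0.994] x [0.462 0.881 0.098] j [-0.02  0.42 -0.21  0.94  0.11  2.03] F [-0.7  0.2  0.5]
[0.5575 0.083  0.103 ] -> [-0.019  0.002  0.002]
[0.5594 0.0751 0.103 ] -> [-0.03   0.027 -0.004]
[0.5609 0.0671 0.103 ] -> [-0.032  0.025 -0.004]
[0.5614 0.063  0.103 ] -> [-0.017  0.012 -0.002]
[0.5617 0.059  0.103 ] -> [-0.017  0.011 -0.002]
```

>>> servo_tool --deltas '[{"dx":-0.018,"dy":0.003,"dz":0,"spin":0},{"dx":-0.015,"dy":0.013,"dz":-0.002,"spin":0},{"dx":-0.015,"dy":0.013,"dz":-0.002,"spin":0},{"dx":-0.016,"dy":0.012,"dz":-0.002,"spin":0},{"dx":-0.008,"dy":0.006,"dz":-0.001,"spin":0},{"dx":0,"dy":0,"dz":0,"spin":0}]'

```text
time_s: 20.08
tcp_pos: [0.5598, 0.07, 0.1032]
tool_rot: [-0.045, 0.854, 0.518, 0.03]
force: [-0.3, 0.7, -0.0]
opening: 0.002
finger_force: 0.1
```

>>> servo_tool --deltas '[{"dx":-0.017,"dy":0.012,"dz":-0.002,"spin":0},{"dx":0,"dy":0,"dz":0,"spin":0}]'

```text
time_s: 20.25
tcp_pos: [0.5603, 0.0659, 0.1032]
tool_rot: [-0.044, 0.854, 0.518, 0.03]
force: [-0.3, -0.4, -0.1]
opening: -0.001
finger_force: 0.1
```

>>> servo_tool --deltas '[{"dx":-0.012,"dy":0.008,"dz":-0.001,"spin":0},{"dx":0,"dy":0,"dz":0,"spin":0}]'

```text
time_s: 20.42
tcp_pos: [0.5606, 0.0636, 0.1031]
tool_rot: [-0.045, 0.854, 0.518, 0.031]
force: [-0.9, 1.6, 0.9]
opening: 0.001
finger_force: 0.8
```

>>> servo_tool --deltas '[{"dx":-0.009,"dy":0.006,"dz":-0.001,"spin":0},{"dx":0,"dy":0,"dz":0,"spin":0},{"dx":0,"dy":0,"dz":0,"spin":0}]'

```text
time_s: 20.67
tcp_pos: [0.5605, 0.0631, 0.1032]
tool_rot: [-0.046, 0.853, 0.519, 0.031]
force: [-0.1, 6.7, -0.1]
opening: 0.003
finger_force: 3.1
```

>>> servo_tool --deltas '[{"dx":-0.009,"dy":0.006,"dz":-0.001,"spin":0},{"dx":0,"dy":0,"dz":0,"spin":0},{"dx":0,"dy":0,"dz":0,"spin":0}]'

```text
time_s: 20.92
tcp_pos: [0.5605, 0.0627, 0.1032]
tool_rot: [-0.048, 0.853, 0.519, 0.032]
force: [-0.7, 11.4, 0.2]
opening: 0.004
finger_force: 5.5
```

Run:
```python
from h import *
path([])
for c in("top","scene"): 
  b=snap(c,"k_%s.png"%c); a=cv2.imread("pics/%s0.png"%c)
  # knob/lever offset vs start: match small template of fork/lever region
  x,y=(282,148) if c=="top" else (270,165)
  t=a[y:y+36,x:x+40]; r=cv2.matchTemplate(b[y-15:y+51,x-15:x+55],t,cv2.TM_CCOEFF_NORMED); print(c,r.max(),np.array(np.unravel_index(r.argmax(),r.shape))-15)
a=cv2.imread("pics/k_top.png")[150:270,270:400]; b=cv2.imread("pics/k_scene.png")[140:260,250:410]
cv2.imwrite("pics/c9.png",cv2.resize(np.hstack([a,b]),None,fx=2.7,fy=2.7,interpolation=cv2.INTER_CUBIC))
```

```text
t 20.92 tcp [0.5605 0.0627 0.1032] z [ 0.005  0.115 -0.993] x [0.459 0.882 0.105] j [-0.07  0.42 -0.2   0.95  0.12  1.98] F [-0.7 11.4  0.2]
top 0.18368742 [-15  -8]
scene 0.7338001 [0 0]
```

View pics/c9.png

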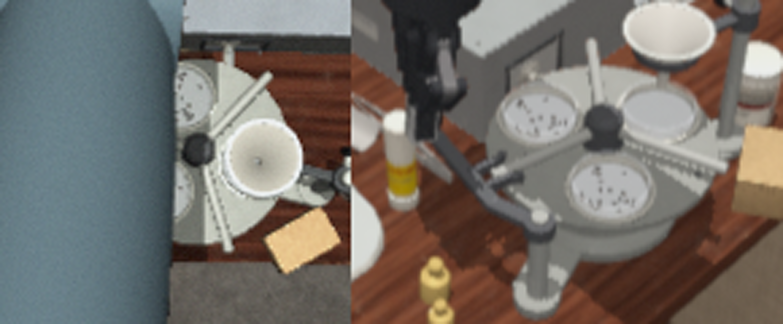

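The lever meets a firm stop (11 N) at the predicted home angle with the spoke in the fork. Next I back off, lift clear and verify.

>>> servo_tool --deltas '[{"dx":0.02,"dy":-0.014,"dz":0.002,"spin":0},{"dx":0.04,"dy":-0.03,"dz":0.004,"spin":0},{"dx":0,"dy":0,"dz":-0.15,"spin":0},{"dx":0,"dy":0,"dz":-0.2,"spin":0},{"dx":0,"dy":0,"dz":-0.2,"spin":0},{"dx":0.12,"dy":-0.07,"dz":0,"spin":0},{"dx":0.12,"dy":-0.07,"dz":0,"spin":0},{"dx":0.12,"dy":-0.07,"dz":0,"spin":0}]'

```text
time_s: 21.68
tcp_pos: [0.555, 0.1453, 0.2232]
tool_rot: [-0.043, 0.854, 0.517, 0.031]
force: [0.1, -0.0, -0.2]
opening: -0.0
finger_force: 0.0
```

>>> servo_tool --deltas '[{"dx":0.12,"dy":-0.07,"dz":0,"spin":0},{"dx":0.12,"dy":-0.07,"dz":0,"spin":0},{"dx":0.12,"dy":-0.07,"dz":0,"spin":0},{"dx":0,"dy":0,"dz":0,"spin":0},{"dx":0,"dy":0,"dz":0,"spin":0},{"dx":0,"dy":0,"dz":0,"spin":0}]'

```text
time_s: 22.18
tcp_pos: [0.55, 0.2274, 0.2305]
tool_rot: [-0.044, 0.854, 0.518, 0.03]
force: [0.2, -0.0, 0.4]
opening: 0.002
finger_force: 0.0
```

Run:
```python
from h import *
path([]); turn()
for c in("top","scene"):
  b=cv2.imread("pics/y_%s.png"%c); a=cv2.imread("pics/%s0.png"%c)
  for nm,P in dict(knob=(.57,.04,.12),pivot=(.445,.051,.09),glue=(.597,.052,.05),wl=(.502,.108,.02),box=(.40,-.165,.02)).items():
    x,y=np.round(proj(c,P)).astype(int)
    t=a[y-9:y+10,x-9:x+10]; r=cv2.matchTemplate(b[y-19:y+20,x-19:x+20],t,cv2.TM_CCOEFF_NORMED); print(c,nm,round(float(r.max()),3),np.array(np.unravel_index(r.argmax(),r.shape))-10)
```

```text
t 22.18 tcp [0.55   0.2274 0.2305] z [ 0.006  0.107 -0.994] x [0.461 0.882 0.097] j [0.23 0.38 0.08 1.24 0.1  2.28] F [ 0.2 -0.   0.4]
top 77.4 shift deg, corr: (np.float64(0.75), np.float64(0.9903578261347866))
top -42.6 shift deg, corr: (np.float64(0.75), np.float64(0.9968401336551362))
top 197.4 shift deg, corr: (np.float64(1.0), np.float64(0.9965985258213362))
scene 77.4 shift deg, corr: (np.float64(0.75), np.float64(0.9963079852937174))
scene -42.6 shift deg, corr: (np.float64(1.0), np.float64(0.9985948615966386))
scene 197.4 shift deg, corr: (np.float64(0.75), np.float64(0.996287010564941))
top knob 0.995 [0 0]
top pivot 0.948 [0 0]
top glue 0.997 [0 0]
top wl 0.982 [0 0]
top box 0.999 [0 0]
scene knob 0.984 [0 0]
scene pivot 0.995 [0 0]
scene glue 0.998 [0 0]
scene wl 0.937 [0 0]
scene box 1.0 [0 0]
```

```bash
python3 -c "
from plant import env
print(env.sign_off())"
```

```text
the job is handed in; nothing more can be done
None
```

The job is handed in, though `sign_off` gave no verdict: by the last camera check the empty dish is under the funnel (carousel about 0.85° off, roughly 1 mm), the latch is home over a spoke end, and the arm is clear.

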